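Mugs on the draining rack, handles to the right

ROBOT

A 6-joint arm with a two-finger parallel gripper is mounted at the origin on a cart in front of the work surface, level with it; the furniture and walls round the work are solid. World frame = base frame: x ahead of the robot, y to its left, z up, the work surface at z = 0. Lengths are in m, angles in rad, forces in N, time in s.
With the tool pointing down it reaches from about 0.15 to 0.775 m from the base axis. Payload 6.1 kg.
Tool frame: the origin (TCP) lies at the very end of the fingers, on their centre line; the grasp point (between the pads) lies ctrl.grip_depth behind it (ctrl.grip_depth is the distance from the TCP to the grasp point, in m); z points along the fingers, y is the line along which they close (so a half turn about z gives the same grasp; the last joint's range is limited). The gripper opens to 85 mm and grips with 20 to 120 N. Pads are 22 mm wide; open, the fingers measure 114 mm over their backs; the gripper's body (76 mm by 85 mm) begins 54 mm behind the grasp point. The pads swing forward as they close: fully open they stand 13 mm farther back than shut.
Start: joints at [1.144, 0.126, -0.04, 1.405, 0, 1.571], TCP at [0.217, 0.478, 0.231] pointing down, gripper open.
Joint ranges: [-2.72, 2.72], [-0.95, 1.95], [-1.27, 1.35], [-1.78, 2.02], [-1.46, 1.47], [-3.14, 3.14]. Speed limits (rad/s): [2.39, 2.39, 3.01, 3.14, 3.14, 3.14].

INTERFACE

Orientations are given as a unit quaternion [x, y, z, w].
In Python, from station import ctrl gives the robot as it stands. The module is installed in compiled form; this text tells all that it offers.
- The arm moves only by the tool servo_tool, never from a script. Its argument "commands" is a list of rows, each a list of 2 entries, a list of its own where there are three numbers: the shift along the tool's x, y, z in m, then the turn, a rotation vector about the tool's x, y, z in units of 5 degrees (1.0 is 5 degrees). In form: [[[x, y, z], [ax, ay, az]], ...]. A call has 1 to 12 rows; each row is the pose to reach, as a shift and turn from the pose commanded when the call began, along the tool's axes at that moment; what a row does not reach only later rows make up. A row lasts 1/12 s, in which the tool goes at most 41.7 mm and 7.16 degrees, less where a joint would pass 70% of its speed; a pose out of reach is approached as far as the arm can. A call with a gripper value outside its range is refused whole. "hand" is the gripper command: -1 is fully open, 1 is shut, values between are in proportion, set as the call begins (left out, the last holds). The fingers move at their own pace and stop on an object; the grip force is fixed at half the most. Time passes only in rows, so rows that repeat a pose let the fingers close. It gives the time, the measured TCP pose, the force and the opening at its end, in the units of the state.
- ctrl.get_obs(): the state, without advancing time (a new reading comes with each control period).
- ctrl.get_image(name): name is "scene" or "top" or "wrist"; returns the picture (384x512x3 uint8, blue, green, red); there is no depth.
- ctrl.calibration(name): a dict with "fx", "fy", "cx", "cy" (pixels), "T" (4x4, takes a point from camera to world coordinates). Camera axes: x right, y down, z forward; pixel columns grow to the right and rows downward; lengths in m; the calibration is good to about 2 mm. The wrist camera is an equidistant fisheye: a pixel r from the principal point sees the ray r / f radians off the axis. A picture is of the moment at which its call begins: read the wrist's pose just before it. calibration takes no time and is no camera call; for the wrist camera it gives the pose at the moment of the call.
- ctrl.hand_in(): hands the job in, once; it reports no verdict.
The state is a dict: "time": time; "joints": joint angles; "dq": joint speeds; "tau": joint torques, N m; "eef_pos": TCP position; "ee_rot": TCP orientation; "force": force on the tool from outside, world axes, zero at the start; "torque": the same for the moment, N m; "opening": finger opening in m.
Only numpy, scipy, OpenCV 4.12 (cv2) and the standard library are available. Lean on these libraries where they do the work, as an engineer would, in place of code of your own. Each camera call takes 0.05 s, during which the arm holds its last target. There are 200 camera calls.

TASK

Put the three upside-down mugs to drain on the sloping wooden rack, still upside down, one in each bay, sitting flat on the slats between the ribs with every handle pointing straight to the right along the rack (right as you stand facing the rack's low front edge). Set them down gently, without letting one fall or tipping it over, and leave the other things on the worktop where they are.

Things in the scene. Friction and masses are not known exactly. Their poses are not given: they have to be found in the camera images.
- rack: wooden draining rack, fixed, about 100 deep (x), 317 long (y), 87 high at the back; its sloping slatted deck faces its low front (-x, robot side). Origin under the middle on the worktop, x to the back, y to the left, z up. It stands in front of the sink, at varying place and yaw
- rack_deck: slatted deck, tipped 28 deg, front low. Origin on the slats' top face in the middle of the middle bay, 50 above the worktop; x up the slope, y left, z square to slats. Slats x -48 to 62. Lip along the front: inner face x = -36, 12 high. Ribs 5 wide, 8 high at y = -156, -52, 52, 156 part three bays. A mug set with handle to -y touches the lip at origin x = -4; let go, it may slide to it
- bay_left (a point): centre of the left bay, on the top face of the slats, midway between its two ribs; axes as the deck's (x up the slope, y to the left along the rack, z square to the slats)
- bay_middle (a point): centre of the middle bay, on the top face of the slats, midway between its two ribs; axes as the deck's (x up the slope, y to the left along the rack, z square to the slats)
- bay_right (a point): centre of the right bay, on the top face of the slats, midway between its two ribs; axes as the deck's (x up the slope, y to the left along the rack, z square to the slats)
- mug_a: cream mug standing upside down, 51 tall, 110 g; the three are alike. From above: round body 63 across, loop handle on one side, 88 over both. Origin in the plane of the mouth (underside), midway along the 88; z up; handle along -y. Body axis at y = +13; diameter 63 at the mouth, about 60 at 30 up, 56 at the top. Handle 10 thick, y -18 to -44, 2 to 39 up. Starts left of the rack at any yaw
- mug_b: cream mug standing upside down, 51 tall, 110 g; the three are alike. From above: round body 63 across, loop handle on one side, 88 over both. Origin in the plane of the mouth (underside), midway along the 88; z up; handle along -y. Body axis at y = +13; diameter 63 at the mouth, about 60 at 30 up, 56 at the top. Handle 10 thick, y -18 to -44, 2 to 39 up. Starts left of the rack at any yaw
- mug_c: cream mug standing upside down, 51 tall, 110 g; the three are alike. From above: round body 63 across, loop handle on one side, 88 over both. Origin in the plane of the mouth (underside), midway along the 88; z up; handle along -y. Body axis at y = +13; diameter 63 at the mouth, about 60 at 30 up, 56 at the top. Handle 10 thick, y -18 to -44, 2 to 39 up. Starts left of the rack at any yaw
- mug_a_handle (a point): outermost point of that mug's handle, 57 from the axis of the body and 20 above the mouth; axes as the mug's
- mug_b_handle (a point): outermost point of that mug's handle, 57 from the axis of the body and 20 above the mouth; axes as the mug's
- mug_c_handle (a point): outermost point of that mug's handle, 57 from the axis of the body and 20 above the mouth; axes as the mug's
- timer: round wind-up kitchen timer, black below and white above, 59 diameter, 47 high, standing among the mugs; a bystander. Origin centre of underside. To the left the worktop ends at an upright panel, 341 high, at y = +371 from the robot's base axis
- garlic: head of garlic, about 60 diameter, 59 high, standing left of the mugs; a bystander. Origin centre of underside
- tumbler: drinking glass upside down, 64 diameter, 89 high, behind the mugs; a bystander. Origin centre of underside. Above it hangs a wall shelf the whole length of the worktop: front edge at x = 626 from the robot's base axis, underside 541 above the worktop
- shaker: small steel shaker, 37 diameter, 64 high, to the right of the rack; a bystander. Origin centre of underside
- black_pot: small black jar with screw lid, 58 diameter, 50 high, to the right of the rack; a bystander. Origin centre of underside

How it is judged:
At the end, for the whole second after the job is handed in: One mug in each bay, upside down, flat on the slats (0.1 rad, 5 mm), origin within 12 mm of mid-bay along the rack and 12 mm below to 30 mm above it up the slope, handle to the rack's right (-y) within 0.26 rad; all released and at rest (x of mug_a in the frame of rack_deck between -0.012 and 0.03 m and z of mug_a in the frame of rack_deck between -0.005 and 0.005 m and angle between the y axis of each of mug_a, mug_b, mug_c and the y axis of rack_deck, either way round below 0.26 rad and angle between the z axis of each of mug_a, mug_b, mug_c and the z axis of rack_deck, either way round below 0.1 rad and ((y of mug_a in the frame of bay_left between -0.012 and 0.012 m and y of mug_a_handle in the frame of bay_left below -0.025 m) or (y of mug_a in the frame of bay_middle between -0.012 and 0.012 m and y of mug_a_handle in the frame of bay_middle below -0.025 m) or (y of mug_a in the frame of bay_right between -0.012 and 0.012 m and y of mug_a_handle in the frame of bay_right below -0.025 m)) and x of mug_b in the frame of rack_deck between -0.012 and 0.03 m and z of mug_b in the frame of rack_deck between -0.005 and 0.005 m and ((y of mug_b in the frame of bay_left between -0.012 and 0.012 m and y of mug_b_handle in the frame of bay_left below -0.025 m) or (y of mug_b in the frame of bay_middle between -0.012 and 0.012 m and y of mug_b_handle in the frame of bay_middle below -0.025 m) or (y of mug_b in the frame of bay_right between -0.012 and 0.012 m and y of mug_b_handle in the frame of bay_right below -0.025 m)) and x of mug_c in the frame of rack_deck between -0.012 and 0.03 m and z of mug_c in the frame of rack_deck between -0.005 and 0.005 m and ((y of mug_c in the frame of bay_left between -0.012 and 0.012 m and y of mug_c_handle in the frame of bay_left below -0.025 m) or (y of mug_c in the frame of bay_middle between -0.012 and 0.012 m and y of mug_c_handle in the frame of bay_middle below -0.025 m) or (y of mug_c in the frame of bay_right between -0.012 and 0.012 m and y of mug_c_handle in the frame of bay_right below -0.025 m)) and distance between mug_a and mug_b above 0.07 m and distance between each of mug_a, mug_b and mug_c above 0.07 m and linear speed of each of mug_a, mug_b, mug_c below 0.02 m/s); the robot touches nothing.
It fails at once if a mug is let fall (faster than 0.5 m/s while no finger holds it) ((linear speed of mug_a above 0.5 m/s and contact force between the fingers and mug_a below 0.1 N) or (linear speed of mug_b above 0.5 m/s and contact force between the fingers and mug_b below 0.1 N) or (linear speed of mug_c above 0.5 m/s and contact force between the fingers and mug_c below 0.1 N)).
It fails at once if a mug is tipped over (more than 1.0 rad from upright) (angle between any of mug_a, mug_b, mug_c's own z axis and vertical above 1 rad).
It fails at once if the timer, garlic, glass, shaker or black jar is pushed more than 30 mm (distance of any of timer, garlic, tumbler, shaker, black_pot from where it was at the start of the episode above 0.03 m).
It also fails if it takes over 67 s, if anything falls off the work surface, if the arm or the gripper's body presses on something with over 40 N, if the wrist force passes 120 N, or if a joint passes its speed limit or range.

## Working session

There is one attempt and no reset: what is moved stays moved. The work goes in short steps, Python scripts to look and compute and a tool call to move; the robot and the scene stay as the last step left them, time stands still between calls to the robot, and variables do not carry over. Pictures are saved under pics/ and viewed, on a budget of 10 in all, crops included, one or two more only if the job needs it, and the job is handed in when it is done.

Besides the shell and the picture viewer there is one more tool, called after "Call:" in YAML: its name, and indented under it one key for each argument. servo_tool: Moves the arm, as the interface text tells. Its arguments: {"type":"object","properties":{"commands":{"type":"array"},"hand":{"type":"number"}},"required":["commands"]}

```bash
mkdir -p pics
python3 - <<'E'
from station import ctrl
import cv2,numpy as np
np.set_printoptions(precision=4,suppress=True)
o=ctrl.get_obs();print(o['time'],o['eef_pos'],o['ee_rot'],o['opening'],ctrl.grip_depth)
for n in ['top','scene','wrist']:
    im=ctrl.get_image(n);c=ctrl.calibration(n);cv2.imwrite(f'pics/{n}0.png',im)
    print(n,c['fx'],c['fy'],c['cx'],c['cy']);print(np.array(c['T']))
cv2.imwrite('pics/top0b.png',cv2.resize(cv2.imread('pics/top0.png'),(800,600),interpolation=cv2.INTER_CUBIC))
E
```

```text
0.0 [0.2172 0.4775 0.2305] [ 0.2118  0.9773 -0.0008 -0.0002] 0.08552654717771814 0.0187
top 418.8161080846806 418.8161080846806 261.2403133477592 188.46625341706854
[[ 0.0121 -0.9855  0.1695  0.3036]
 [-0.9999 -0.0129 -0.0036 -0.1142]
 [ 0.0057 -0.1695 -0.9855  1.2547]
 [ 0.      0.      0.      1.    ]]
scene 438.1507908845886 438.1507908845886 259.9391681816944 187.3959649696812
[[ 0.776  -0.4852  0.403  -0.0512]
 [-0.6305 -0.5777  0.5184 -0.8231]
 [-0.0187 -0.6564 -0.7542  1.0358]
 [ 0.      0.      0.      1.    ]]
wrist 297.3186396354542 297.3186396354542 261.1449610008112 187.52182454808488
[[ 0.4143  0.8644  0.285   0.1449]
 [ 0.9102 -0.3934 -0.1299  0.5099]
 [-0.0002  0.3132 -0.9497  0.3743]
 [ 0.      0.      0.      1.    ]]
```

View pics/top0b.png

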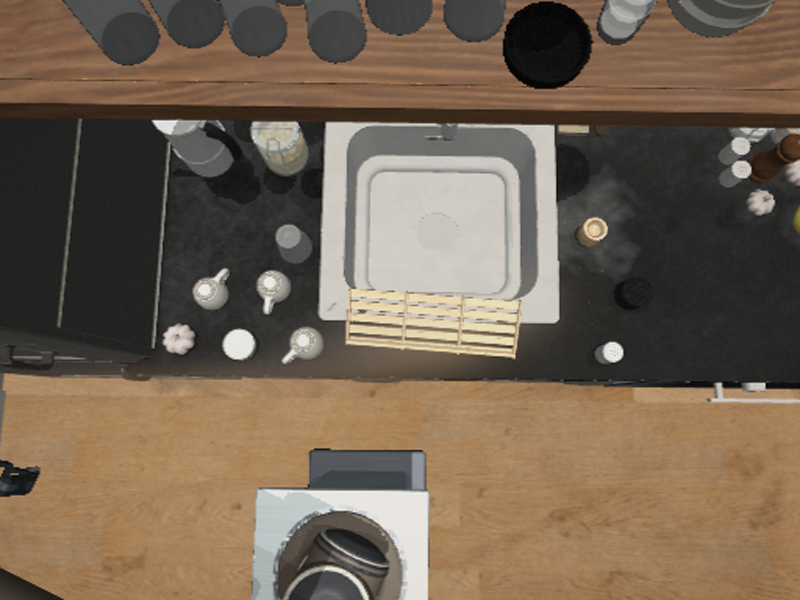

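View pics/scene0.png

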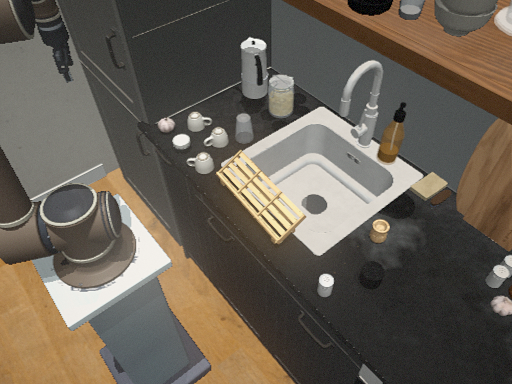

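Run:
```python
import cv2,numpy as np
t=cv2.imread('pics/top0.png');s=cv2.imread('pics/scene0.png')
a=cv2.resize(t[178:236,215:340],None,fx=6.4,fy=6.4,interpolation=cv2.INTER_CUBIC)[:, :800]
b=cv2.resize(t[165:235,100:215],None,fx=3.2,fy=3.2,interpolation=cv2.INTER_CUBIC)
c=cv2.resize(s[105:180,150:235],None,fx=3,fy=3,interpolation=cv2.INTER_CUBIC)
out=np.zeros((a.shape[0]+228,800,3),np.uint8);out[:a.shape[0],:a.shape[1]]=a
out[a.shape[0]:a.shape[0]+b.shape[0],:b.shape[1]]=b
out[a.shape[0]:a.shape[0]+c.shape[0],400:400+c.shape[1]]=c
print(out.shape,a.shape);cv2.imwrite('pics/crop1.png',out)
```

```text
(599, 800, 3) (371, 800, 3)
```

View pics/crop1.png

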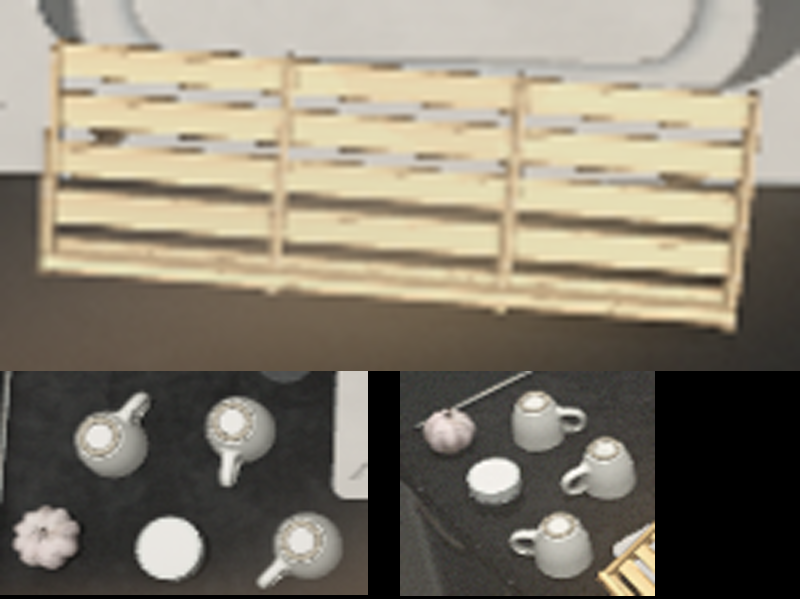

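```bash
cat > h.py <<'E'
import cv2,numpy as np
from scipy.optimize import minimize,least_squares
from scipy.spatial.transform import Rotation as R
np.set_printoptions(precision=4,suppress=True)
def proj(c,P):
    T=np.array(c['T']);q=(np.atleast_2d(P)-T[:3,3])@T[:3,:3]
    if c.get('fish'):
        r=np.hypot(q[:,0],q[:,1]);k=np.arctan2(r,q[:,2])/np.maximum(r,1e-9)
        return np.c_[c['fx']*q[:,0]*k+c['cx'],c['fy']*q[:,1]*k+c['cy']]
    return np.c_[c['fx']*q[:,0]/q[:,2]+c['cx'],c['fy']*q[:,1]/q[:,2]+c['cy']]
def ray0(c,uv,z):
    T=np.array(c['T']);d=T[:3,:3]@[(uv[0]-c['cx'])/c['fx'],(uv[1]-c['cy'])/c['fy'],1]
    return (T[:3,3]+d*(z-T[2,3])/d[2])[:2]
a=np.linspace(0,2*np.pi,40,endpoint=False)
BODY=np.concatenate([np.c_[r*np.cos(a),.013+r*np.sin(a),0*a+z] for r,z in [(.0315,0),(.0315,.004),(.030,.03),(.029,.045),(.0265,.051)]])
HAND=np.array([[x,y,z] for x in(-.005,.005) for y,z in[(-.012,.006),(-.032,.004),(-.041,.012),(-.044,.02),(-.041,.030),(-.034,.037),(-.012,.038)]])
S=6
def mask(c,p,box):
    x0,y0,x1,y1=box;Rz=R.from_euler('z',p[2]).as_matrix();m=np.zeros(((y1-y0)*S,(x1-x0)*S),np.uint8)
    for Q in(BODY,HAND):
        W=Q@Rz.T+[p[0],p[1],0];uv=(proj(c,W)+.5-[x0,y0])*S
        cv2.fillConvexPoly(m,np.round(cv2.convexHull(uv.astype(np.float32))).astype(np.int32),1)
    return m
def fitmug(views,p0):
    """views: list of (img,cal,box,thr)"""
    def cost(p):
        J=0
        for im,c,b,t in views:
            x0,y0,x1,y1=b;g=cv2.cvtColor(im[y0:y1,x0:x1],cv2.COLOR_BGR2GRAY)
            g=cv2.resize(g,None,fx=S,fy=S,interpolation=cv2.INTER_CUBIC)>t
            m=mask(c,p,b)>0;J+=1-(g&m).sum()/(g|m).sum()
        return J
    best=None
    for d in(-.5,0,.5):
        r=minimize(cost,[p0[0],p0[1],p0[2]+d],method='Nelder-Mead',options=dict(initial_simplex=np.array([[0,0,0],[.01,0,0],[0,.01,0],[0,0,.4]])+[p0[0],p0[1],p0[2]+d],xatol=1e-4,fatol=1e-4))
        if best is None or r.fun<best.fun:best=r
    return best.x,best.fun
E
python3 - <<'E'
from h import *
from station import ctrl
ct,cs=ctrl.calibration('top'),ctrl.calibration('scene')
t=cv2.imread('pics/top0.png');s=cv2.imread('pics/scene0.png')
# rack
f=lambda u,v:np.array([u/6.4+215-.5+.08,v/6.4+178-.5+.08])
uv=np.array([f(57,43),f(290,55),f(520,75),f(757,93)])
D=np.array([[.062,y,.008] for y in(.156,.052,-.052,-.156)])
lip=np.array([f(45,258),f(278,277),f(508,298),f(737,316)])  # front end of rib line, approx
def dk(p,P):
    M=R.from_euler('z',p[2]).as_matrix()@R.from_euler('y',-28,degrees=True).as_matrix()
    return P@M.T+[p[0],p[1],.05]
r=least_squares(lambda p:(proj(ct,dk(p,D))-uv).ravel(),[.4,.05,0])
print('deck',r.x,r.fun.reshape(-1,2))
for x,z in[(-.048,.012),(-.036,.012),(-.048,0),(-.048,-.01)]:
  print(x,z,(proj(ct,dk(r.x,D*[0,1,0]+[x,0,z]))-lip)[:,1])
# mugs (px of crop: top 3.2 scale offset 100,165 ; scene)
def tp(u,v):return np.array([u/3.2+100,(v-371)/3.2+165])
for n,b,h in[('A',(112,438),(142,400)),('B',(240,428),(228,478)),('C',(308,545),(266,580))]:
    pb=ray0(ct,tp(*b),.03);ph=ray0(ct,tp(*h),.03);d=ph-pb;d/=np.linalg.norm(d)
    p0=[*(pb+.013*d),np.arctan2(d[1],d[0])+np.pi/2]
    def bx(c):
        q=proj(c,BODY@np.eye(3)*[1.45,1.45,1]+[*pb,0])if 0 else proj(c,np.array([[pb[0]+.062*np.cos(k),pb[1]+.062*np.sin(k),z]for k in a for z in(0,.05)]))
        return [*np.floor(q.min(0)).astype(int),*np.ceil(q.max(0)).astype(int)]
    for vs in([(t,ct,bx(ct),95)],[(s,cs,bx(cs),95)],[(t,ct,bx(ct),95),(s,cs,bx(cs),95)]):
        x,J=fitmug(vs,p0);print(n,p0,x,J)
for n,q in[('timer',(238,345)),('garlic',(180,340)),('tumbler',(290,240))]:print(n,ray0(ct,np.array(q)*.64,.05))
E
```

```text
deck [ 0.4558 -0.1628 -0.0609] [[-0.3957 -0.3409]
 [-0.2128  0.4543]
 [ 0.482   0.0027]
 [ 0.1264 -0.1332]]
-0.048 0.012 [2.4447 2.0999 1.4457 1.2632]
-0.036 0.012 [-1.3783 -1.7171 -2.3655 -2.542 ]
-0.048 0 [ 0.8744  0.5044 -0.1751 -0.383 ]
-0.048 -0.01 [-0.412  -0.8027 -1.503  -1.7316]
A [np.float64(0.5276059428854839), np.float64(0.24816772780277524), np.float64(0.95596118776349)] [0.5277 0.2552 0.9396] 0.16313426899255634
A [np.float64(0.5276059428854839), np.float64(0.24816772780277524), np.float64(0.95596118776349)] [0.5223 0.2557 0.9684] 0.34470879534933796
A [np.float64(0.5276059428854839), np.float64(0.24816772780277524), np.float64(0.95596118776349)] [0.5236 0.2556 1.0197] 0.5314230306699301
B [np.float64(0.5151844322830329), np.float64(0.14006658983899417), np.float64(4.526284312062796)] [0.5171 0.1439 4.4984] 0.13903809347410012
B [np.float64(0.5151844322830329), np.float64(0.14006658983899417), np.float64(4.526284312062796)] [0.5127 0.1444 4.5573] 0.3957231762669038
B [np.float64(0.5151844322830329), np.float64(0.14006658983899417), np.float64(4.526284312062796)] [0.5152 0.1438 4.49  ] 0.5512826636799016
C [np.float64(0.41141550056695664), np.float64(0.08020691567172902), np.float64(3.8610536342927615)] [0.4135 0.085  3.8849] 0.2935577253324174
C [np.float64(0.41141550056695664), np.float64(0.08020691567172902), np.float64(3.8610536342927615)] [0.4094 0.0856 3.8978] 0.4103140847374448
C [np.float64(0.41141550056695664), np.float64(0.08020691567172902), np.float64(3.8610536342927615)] [0.412  0.0849 3.8765] 0.7349509907241829
timer [0.4124 0.1935]
garlic [0.4203 0.3007]
tumbler [0.6125 0.1064]
```

```bash
cat >> h.py <<'E'
DECK=[.4558,-.1628,-.061]
def Rdown(th): # tool y at world angle th, z down
    y=np.array([np.cos(th),np.sin(th),0]);z=np.array([0,0,-1.]);return np.c_[np.cross(y,z),y,z]
def Rdeck(p=DECK): return R.from_euler('z',p[2]).as_matrix()@R.from_euler('y',-28,degrees=True).as_matrix()
def Rplace(k,p=DECK): # tool y along +-deck x, tool z = -deck z
    D=Rdeck(p);y=D[:,0]*(1-2*k);z=-D[:,2];return np.c_[np.cross(y,z),y,z]
def step(pos,Rt,cur=None):
    if cur is None:
        from station import ctrl;o=ctrl.get_obs();cur=(np.array(o['eef_pos']),R.from_quat(o['ee_rot']).as_matrix());print('t',o['time'],'j',np.array(o['joints']))
    d=cur[1].T@(np.array(pos)-cur[0]);r=R.from_matrix(cur[1].T@Rt).as_rotvec()/np.radians(5)
    print('shift',np.round(d,4),'turn',np.round(r,2));return (np.array(pos),Rt)
def axis(m): return np.array([m[0]-.013*np.sin(m[2]),m[1]+.013*np.cos(m[2])])
E
python3 - <<'E'
from h import *
C=[.412,.085,-2.4];b=axis(C);print(b)
step([*b,.15],Rdown(.74))
E
```

```text
[0.4208 0.0754]
t 0.15 j [ 1.144   0.1263 -0.0403  1.4054 -0.      1.5708]
shift [-0.3518 -0.2818  0.0811] turn [-0.01  0.    4.63]
```

Call:
servo_tool:
  commands:
    - [[-0.352, -0.282, 0.08], [0, 0, 4.63]]
    - [[-0.352, -0.282, 0.08], [0, 0, 4.63]]
    - [[-0.352, -0.282, 0.08], [0, 0, 4.63]]
    - [[-0.352, -0.282, 0.08], [0, 0, 4.63]]
    - [[-0.352, -0.282, 0.08], [0, 0, 4.63]]
    - [[-0.352, -0.282, 0.08], [0, 0, 4.63]]
    - [[-0.352, -0.282, 0.08], [0, 0, 4.63]]
    - [[-0.352, -0.282, 0.08], [0, 0, 4.63]]
    - [[-0.352, -0.282, 0.08], [0, 0, 4.63]]
    - [[-0.352, -0.282, 0.08], [0, 0, 4.63]]
    - [[-0.352, -0.282, 0.08], [0, 0, 4.63]]
    - [[-0.352, -0.282, 0.08], [0, 0, 4.63]]
  hand: -1

```text
time: 1.15
eef_pos: [0.4226, 0.0698, 0.1498]
ee_rot: [0.407, 0.913, -0.001, 0.0]
force: [-1.1, 1.0, 0.3]
opening: 0.0852
```

Run:
```python
from h import *
from station import ctrl
c=ctrl.calibration('wrist');c['fish']=1;im=ctrl.get_image('wrist');o=ctrl.get_obs()
cv2.imwrite('pics/w1.png',im);import pickle;pickle.dump(c,open('w1.pkl','wb'))
print(o['time'],o['joints'],o['eef_pos'],o['ee_rot'],o['opening'])
for p in([.412,.085,-2.4],[.516,.144,-1.785],[.526,.2555,.95]):
    for z in(0,.051):
        q=proj(c,[[*axis(p),z]]);print(q)
for y in(.156,.052,-.052,-.156):print(proj(c,([[.062,y,.008],[-.036,y,.008]]@Rdeck().T+[DECK[0],DECK[1],.05])))
```

```text
1.2 [ 0.1698 -0.0431 -0.3942  1.2213 -0.0004  1.0078] [0.4216 0.0722 0.1503] [ 0.4068  0.9135 -0.0006 -0.0006] 0.08548356548180368
[[263.8052 165.8201]]
[[264.2382 180.4329]]
[[377.1619 187.4386]]
[[395.8768 204.4299]]
[[441.0249 101.8132]]
[[468.5216 105.4213]]
[[278.6334 321.6143]
 [215.7293 241.9475]]
[[208.665  365.4405]
 [156.6106 295.6242]]
[[159.41   391.9986]
 [116.2361 331.8996]]
[[125.0313 408.4766]
 [ 88.6147 356.5235]]
```

View pics/w1.png

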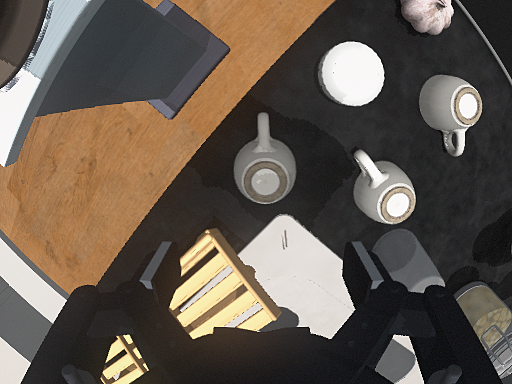

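Run:
```python
from h import *
import pickle
c=pickle.load(open('w1.pkl','rb'));im=cv2.imread('pics/w1.png')
for n,p,b in(('C',[.412,.085,-2.4],(225,105,308,212)),('B',[.516,.144,-1.785],(345,143,420,228)),('A',[.526,.2555,.95],(412,68,488,165))):
    print(n,*fitmug([(im,c,b,90)],p))
m,J=fitmug([(im,c,(225,105,308,212),90)],[.412,.085,-2.4])
step([*axis(m),.018],Rdown(m[2]+np.pi))
```

```text
C [ 0.4115  0.0855 -2.3821] 0.2132138959621681
B [ 0.5195  0.1444 -1.7102] 0.15298918955415353
A [0.5273 0.2561 0.9416] 0.18310671728431116
t 1.2 j [ 0.1698 -0.0431 -0.3942  1.2213 -0.0004  1.0078]
shift [0.0035 0.002  0.1323] turn [-0.02 -0.01 -0.31]
```

Call:
servo_tool:
  commands:
    - [[0, 0, 0.02], [0, 0, -0.25]]
    - [[0, 0, 0.04], [0, 0, -0.25]]
    - [[0, 0, 0.06], [0, 0, -0.25]]
    - [[0, 0, 0.075], [0, 0, -0.25]]
    - [[0, 0, 0.075], [0, 0, -0.25]]
    - [[0, 0, 0.075], [0, 0, -0.25]]

```text
time: 1.7
eef_pos: [0.4201, 0.0762, 0.0761]
ee_rot: [0.393, 0.92, -0.0, -0.001]
force: [0.1, 0.3, 0.2]
opening: 0.0855
```

Run:
```python
from h import *
step([.4205,.0761,.018],Rdown(-2.382+np.pi))
```

```text
t 1.7 j [ 0.1793 -0.0068 -0.5268  1.0526  0.0002  0.9868]
shift [-0.0004  0.0003  0.0581] turn [-0.02 -0.01  0.04]
```

Call:
servo_tool:
  commands:
    - [[0, 0, 0.02], [0, 0, 0]]
    - [[0, 0, 0.04], [0, 0, 0]]
    - [[0, 0, 0.055], [0, 0, 0]]
    - [[0, 0, 0.063], [0, 0, 0]]
    - [[0, 0, 0.063], [0, 0, 0]]
    - [[0, 0, 0.063], [0, 0, 0]]

```text
time: 2.2
eef_pos: [0.4215, 0.0759, 0.0142]
ee_rot: [0.393, 0.919, 0.0, 0.0]
force: [0.7, -0.4, -0.2]
opening: 0.0851
```

Call:
servo_tool:
  commands:
    - [[0, 0, 0], [0, 0, 0]]
    - [[0, 0, 0], [0, 0, 0]]
    - [[0, 0, 0], [0, 0, 0]]
    - [[0, 0, 0], [0, 0, 0]]
    - [[0, 0, 0], [0, 0, 0]]
    - [[0, 0, 0], [0, 0, 0]]
    - [[0, 0, 0], [0, 0, 0]]
    - [[0, 0, 0], [0, 0, 0]]
  hand: 1

```text
time: 2.87
eef_pos: [0.422, 0.0757, 0.0151]
ee_rot: [0.394, 0.919, 0.001, 0.001]
force: [-2.6, 0.1, 10.6]
opening: 0.0572
```

Run:
```python
from h import *
from station import ctrl
o=ctrl.get_obs();p0=np.array(o['eef_pos']);R0=R.from_quat(o['ee_rot']).as_matrix();h=p0[2];print(p0,o['opening'],o['force'])
# tool tip above mouth = h ; place via: lift to .2, over bay right hover
D=Rdeck();bay=lambda y:np.array([DECK[0],DECK[1],.05])+D@[.001,y+.013,0]
cur=(p0,R0)
k=1
c1=step([*p0[:2],.17],R0,cur)
for y in(-.104,):
  g=bay(y)
  c2=step(g+D[:,2]*(h+.08),Rplace(k),c1);print(c2[0])
  c3=step(g+D[:,2]*(h+.003),Rplace(k),c2)
```

```text
[0.422  0.0757 0.0151] 0.05716422399166931 [-2.5596  0.1317 10.6099]
shift [-0.0002  0.0003 -0.1549] turn [0. 0. 0.]
shift [-0.2257 -0.2367  0.0353] turn [  2.82  -6.43 -25.93]
[ 0.4066 -0.251   0.1345]
shift [-0.     0.     0.077] turn [0. 0. 0.]
```

Call:
servo_tool:
  commands:
    - [[0, 0, -0.005], [0, 0, 0]]
    - [[0, 0, -0.02], [0, 0, 0]]
    - [[0, 0, -0.045], [0, 0, 0]]
    - [[0, 0, -0.075], [0, 0, 0]]
    - [[0, 0, -0.105], [0, 0, 0]]
    - [[0, 0, -0.13], [0, 0, 0]]
    - [[0, 0, -0.15], [0, 0, 0]]
    - [[0, 0, -0.155], [0, 0, 0]]

```text
time: 3.53
eef_pos: [0.4226, 0.0757, 0.1722]
ee_rot: [0.394, 0.919, 0.002, 0.002]
force: [0.9, 0.2, 0.3]
opening: 0.0573
```

Call:
servo_tool:
  commands:
    - [[-0.02, -0.02, 0.003], [0.1, -0.3, -1.3]]
    - [[-0.04, -0.042, 0.006], [0.3, -0.7, -2.6]]
    - [[-0.06, -0.063, 0.009], [0.45, -1.0, -3.9]]
    - [[-0.08, -0.084, 0.012], [0.6, -1.3, -5.2]]
    - [[-0.1, -0.105, 0.015], [0.7, -1.6, -6.5]]
    - [[-0.12, -0.126, 0.018], [0.85, -1.95, -7.8]]
    - [[-0.14, -0.147, 0.021], [1.0, -2.25, -9.1]]
    - [[-0.16, -0.168, 0.024], [1.15, -2.6, -10.4]]
    - [[-0.18, -0.189, 0.027], [1.3, -2.9, -11.7]]
    - [[-0.2, -0.21, 0.031], [1.4, -3.2, -13.0]]
    - [[-0.215, -0.225, 0.033], [1.55, -3.5, -14.2]]
    - [[-0.2257, -0.2367, 0.035], [1.65, -3.8, -15.4]]

```text
time: 4.53
eef_pos: [0.4046, -0.2527, 0.1323]
ee_rot: [-0.269, 0.949, -0.122, 0.114]
force: [-0.2, -0.2, -1.2]
opening: 0.0569
```

Run:
```python
from h import *
from station import ctrl
print(ctrl.get_obs()['opening'],ctrl.get_obs()['eef_pos'])
D=Rdeck();g=np.array([DECK[0],DECK[1],.05])+D@[.001,-.091,0]
step(g+D[:,2]*.095,Rplace(1))
```

```text
0.056884372827264724 [ 0.4046 -0.2527  0.1323]
t 4.5333 j [-0.5628 -0.2153 -0.6354  0.8155  0.0073 -1.1146]
shift [-0.0029 -0.0001 -0.0017] turn [  1.19  -2.62 -10.48]
```

Call:
servo_tool:
  commands:
    - [[0, 0, 0], [0.15, -0.33, -1.3]]
    - [[0, 0, 0], [0.3, -0.66, -2.6]]
    - [[0, 0, 0], [0.45, -1.0, -3.9]]
    - [[0, 0, 0], [0.6, -1.3, -5.2]]
    - [[0, 0, 0], [0.75, -1.65, -6.5]]
    - [[0, 0, 0], [0.9, -2.0, -7.8]]
    - [[0, 0, 0], [1.05, -2.3, -9.2]]
    - [[-0.002, 0, 0], [1.19, -2.62, -10.48]]
    - [[-0.002, 0, 0], [1.19, -2.62, -10.48]]
    - [[-0.002, 0, 0], [1.19, -2.62, -10.48]]
    - [[-0.002, 0, 0], [1.19, -2.62, -10.48]]

```text
time: 5.45
eef_pos: [0.4069, -0.25, 0.1331]
ee_rot: [-0.662, 0.709, -0.176, 0.166]
force: [0.2, -0.6, -0.7]
opening: 0.0571
```

Run:
```python
from h import *
from station import ctrl
import pickle
c=ctrl.calibration('wrist');c['fish']=1;im=ctrl.get_image('wrist');o=ctrl.get_obs();ims=ctrl.get_image('scene')
pickle.dump(c,open('w2.pkl','wb'));cv2.imwrite('pics/w2.png',im);cv2.imwrite('pics/s2.png',ims)
D=Rdeck();g=np.array([DECK[0],DECK[1],.05])+D@[.001,-.091,0]
step(g+D[:,2]*.095,Rplace(1));step(g+D[:,2]*.018,Rplace(1))
T=np.array([DECK[0],DECK[1],.05])
for y in(.156,.052,-.052,-.156):
    q=proj(c,np.array([[.062,y,.008],[-.036,y,.008]])@D.T+T);print(q.ravel())
    for u in q:
        if 0<u[0]<512 and 0<u[1]<384: cv2.circle(im,tuple(np.int32(u)),3,(0,0,255),1)
big=np.zeros((480,800,3),np.uint8);big[:384,:512]=im
big[:384,512:]=cv2.resize(ims[140:260,190:280],(288,384));cv2.imwrite('pics/v2.png',big[:384])
```

```text
t 5.55 j [-0.7317 -0.26   -0.7131  0.7227  0.2958 -2.1757]
shift [ 0.0011 -0.     -0.0011] turn [-0.   -0.   -0.07]
t 5.55 j [-0.7317 -0.26   -0.7131  0.7227  0.2958 -2.1757]
shift [ 0.0011 -0.      0.0759] turn [-0.   -0.   -0.07]
[215.3089 377.2614 293.0104 377.6064]
[205.2354 321.5634 298.6518 321.8303]
[193.3161 235.5469 305.0893 235.1636]
[183.5455 115.2662 309.6473 113.1574]
```

View pics/v2.png

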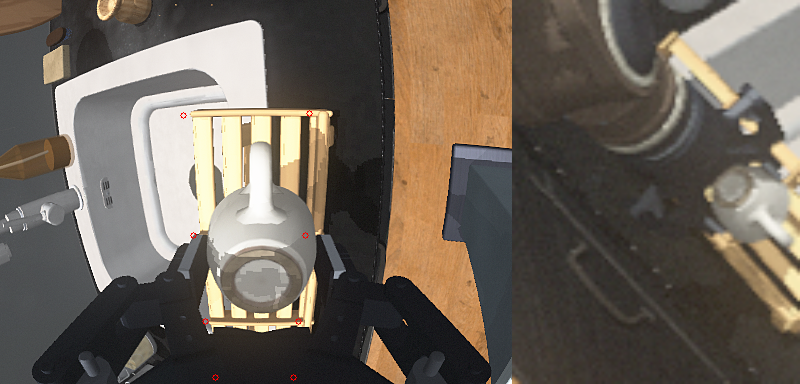

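Run:
```python
from h import *
import pickle
im=cv2.imread('pics/w2.png');c=pickle.load(open('w2.pkl','rb'))
big=cv2.resize(im[100:200,180:345],None,fx=4.8,fy=4.8,interpolation=cv2.INTER_CUBIC);
D=Rdeck();T=np.array([DECK[0],DECK[1],.05])
def mk(P,col):
    for u in proj(c,np.array(P)@D.T+T):cv2.drawMarker(big,tuple(np.int32((u+.5-[180,100])*4.8)),col,cv2.MARKER_CROSS,14,1)
mk([[.062,-.07-.01*i,0] for i in range(8)]+[[-.048,-.07-.01*i,0] for i in range(8)],(255,0,0))
mk([[-.036,-.07-.01*i,.012] for i in range(8)],(0,0,255))
mk([[x/1000,-.1535,.008] for x in range(-40,60,10)]+[[x/1000,-.1585,.008] for x in range(-40,60,10)],(0,160,0))
cv2.imwrite('pics/c2.png',big)
```

```text
(no output)
```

View pics/c2.png

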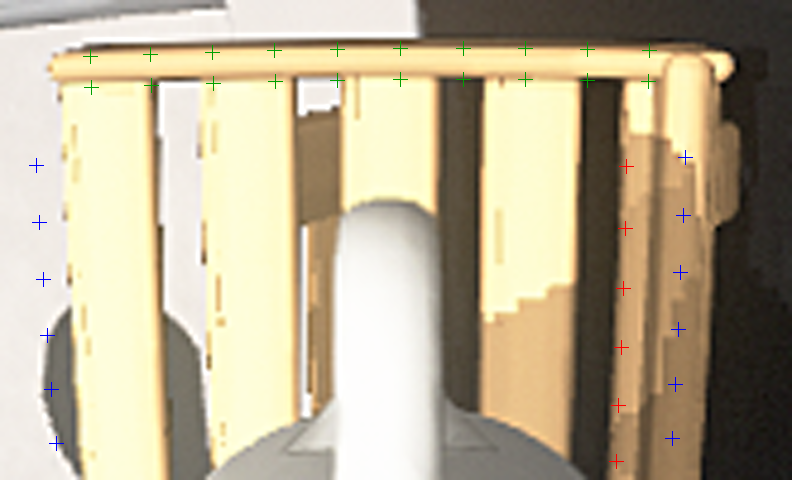

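Call:
servo_tool:
  commands:
    - [[0, 0, 0.01], [0, 0, 0]]
    - [[0, 0, 0.025], [0, 0, 0]]
    - [[0, 0, 0.04], [0, 0, 0]]
    - [[0, 0, 0.053], [0, 0, 0]]
    - [[0, 0, 0.061], [0, 0, 0]]
    - [[0, 0, 0.065], [0, 0, 0]]
    - [[0, 0, 0.067], [0, 0, 0]]
    - [[0, 0, 0.067], [0, 0, 0]]
    - [[0, 0, 0.067], [0, 0, 0]]

```text
time: 6.3
eef_pos: [0.4388, -0.2522, 0.075]
ee_rot: [-0.663, 0.708, -0.176, 0.166]
force: [0.1, -0.9, -1.3]
opening: 0.057
```

Call:
servo_tool:
  commands:
    - [[0, 0, 0.001], [0, 0, 0]]
    - [[0, 0, 0.002], [0, 0, 0]]
    - [[0, 0, 0.003], [0, 0, 0]]
    - [[0, 0, 0.004], [0, 0, 0]]
    - [[0, 0, 0.004], [0, 0, 0]]

```text
time: 6.72
eef_pos: [0.4404, -0.2522, 0.0708]
ee_rot: [-0.663, 0.708, -0.176, 0.166]
force: [0.0, 0.0, -1.6]
opening: 0.057
```

Call:
servo_tool:
  commands:
    - [[0, 0, 0.001], [0, 0, 0]]
    - [[0, 0, 0.002], [0, 0, 0]]
    - [[0, 0, 0.003], [0, 0, 0]]
    - [[0, 0, 0.003], [0, 0, 0]]

```text
time: 7.05
eef_pos: [0.4418, -0.2522, 0.068]
ee_rot: [-0.663, 0.708, -0.176, 0.166]
force: [-0.5, 0.5, -1.2]
opening: 0.0571
```

Call:
servo_tool:
  commands:
    - [[0, 0, 0.001], [0, 0, 0]]
    - [[0, 0, 0.002], [0, 0, 0]]
    - [[0, 0, 0.002], [0, 0, 0]]

```text
time: 7.3
eef_pos: [0.4427, -0.2523, 0.067]
ee_rot: [-0.663, 0.708, -0.176, 0.166]
force: [-6.1, 2.8, 6.6]
opening: 0.0569
```

Call:
servo_tool:
  commands:
    - [[0, 0, 0.001], [0, 0, 0]]
    - [[0, 0, 0.0015], [0, 0, 0]]
    - [[0, 0, 0.0015], [0, 0, 0]]

```text
time: 7.55
eef_pos: [0.4428, -0.2523, 0.0669]
ee_rot: [-0.663, 0.708, -0.176, 0.166]
force: [-21.5, 6.2, 24.6]
opening: 0.0571
```

Call:
servo_tool:
  commands:
    - [[0, 0, 0.001], [0, 0, 0]]
    - [[0, 0, 0.0015], [0, 0, 0]]
    - [[0, 0, 0.0015], [0, 0, 0]]

```text
time: 7.8
eef_pos: [0.4429, -0.2524, 0.0668]
ee_rot: [-0.663, 0.709, -0.177, 0.166]
force: [-36.7, 11.1, 42.7]
opening: 0.0568
```

Call:
servo_tool:
  commands:
    - [[0, 0, -0.0015], [0, 0, 0]]
    - [[0, 0, -0.003], [0, 0, 0]]
    - [[0, 0, -0.003], [0, 0, 0]]

```text
time: 8.05
eef_pos: [0.443, -0.2526, 0.0672]
ee_rot: [-0.663, 0.708, -0.177, 0.166]
force: [-4.8, 1.2, 7.8]
opening: 0.0573
```

Run:
```python
from h import *
from station import ctrl
o=ctrl.get_obs();D=Rdeck();print(D.T@(np.array(o['eef_pos'])-[DECK[0],DECK[1],.05]), 'rot err',R.from_matrix(R.from_quat(o['ee_rot']).as_matrix().T@Rplace(1)).as_rotvec(),o['force'])
```

```text
[ 0.0016 -0.0904  0.0186] rot err [-0.0016 -0.001  -0.0046] [-4.8334  1.1655  7.8366]
```

Call:
servo_tool:
  commands:
    - [[0, 0, 0], [0, 0, 0]]
    - [[0, 0, 0], [0, 0, 0]]
    - [[0, 0, 0], [0, 0, 0]]
    - [[0, 0, 0], [0, 0, 0]]
    - [[0, 0, -0.002], [0, 0, 0]]
    - [[0, 0, -0.005], [0, 0, 0]]
  hand: -1

```text
time: 8.55
eef_pos: [0.4403, -0.252, 0.0706]
ee_rot: [-0.663, 0.708, -0.176, 0.166]
force: [-0.4, 0.5, 1.5]
opening: 0.0851
```

Call:
servo_tool:
  commands:
    - [[0, 0, -0.01], [0, 0, 0]]
    - [[0, 0, -0.03], [0, 0, 0]]
    - [[0, 0, -0.06], [0, 0, 0]]
    - [[0, 0, -0.09], [0, 0, 0]]
    - [[0, 0, -0.1], [0, 0, 0]]
    - [[0, 0, -0.1], [0, 0, 0]]

```text
time: 9.05
eef_pos: [0.394, -0.2505, 0.1629]
ee_rot: [-0.663, 0.708, -0.179, 0.166]
force: [0.6, -1.0, -0.2]
opening: 0.0852
```

```bash
sed -i 's/^DECK=.*/DECK=[.4505,-.1628,-.061]/' h.py
python3 - <<'E'
from h import *
from station import ctrl
import pickle
c=ctrl.calibration('wrist');c['fish']=1;im=ctrl.get_image('wrist');pickle.dump(c,open('w3.pkl','wb'));cv2.imwrite('pics/w3.png',im)
D=Rdeck();T=np.array([DECK[0],DECK[1],.05])
P=BODY[-40:]+[-.0,-.104,0];
q=proj(c,np.r_[[[-.004,-.104+.013,.051],[-.004,-.104-.044,.02]],]@D.T+T);print(q)
for u in q:cv2.drawMarker(im,tuple(np.int32(u)),(0,0,255),0,10,1)
for y in(.156,.052,-.052,-.156):
    for u in proj(c,np.array([[.062,y,.008],[-.036,y,.008]])@D.T+T):cv2.drawMarker(im,tuple(np.int32(u)),(255,0,0),0,10,1)
cv2.imwrite('pics/v3.png',im)
B=[.517,.1443,-1.745];b=axis(B);print(b);step([*b,.17],Rdown(B[2]+np.pi))
E
```

```text
[[278.8176 200.415 ]
 [277.5693 122.6046]]
[0.5298 0.142 ]
t 9.1 j [-0.7573 -0.2956 -0.6757  0.799   0.3055 -2.201 ]
shift [-0.4003 -0.101   0.0437] turn [-4.24  4.72 18.81]
```

View pics/v3.png

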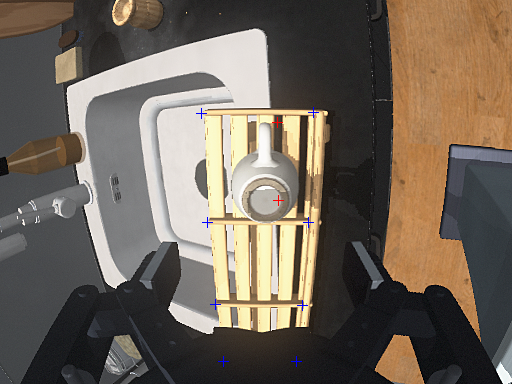

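Call:
servo_tool:
  commands:
    - [[-0.035, -0.009, 0.0], [-0.3, 0.3, 1.3]]
    - [[-0.075, -0.019, 0.0], [-0.6, 0.65, 2.6]]
    - [[-0.11, -0.028, 0.005], [-0.9, 1.0, 3.9]]
    - [[-0.145, -0.037, 0.01], [-1.2, 1.3, 5.2]]
    - [[-0.18, -0.046, 0.015], [-1.5, 1.65, 6.5]]
    - [[-0.215, -0.055, 0.02], [-1.8, 2.0, 7.8]]
    - [[-0.25, -0.064, 0.025], [-2.05, 2.3, 9.1]]
    - [[-0.285, -0.073, 0.03], [-2.35, 2.6, 10.4]]
    - [[-0.32, -0.082, 0.035], [-2.65, 2.95, 11.7]]
    - [[-0.355, -0.09, 0.04], [-2.95, 3.3, 13.0]]
    - [[-0.385, -0.097, 0.043], [-3.25, 3.6, 14.3]]
    - [[-0.4, -0.101, 0.0437], [-3.5, 3.95, 15.6]]

```text
time: 10.1
eef_pos: [0.5247, 0.1327, 0.1664]
ee_rot: [-0.154, 0.985, -0.058, 0.052]
force: [1.0, -1.1, 0.2]
opening: 0.0855
```

Run:
```python
from h import *
B=[.517,.1443,-1.745];b=axis(B);step([*b,.14],Rdown(B[2]+np.pi))
```

```text
t 10.1 j [ 0.3189  0.0932 -0.2272  1.1665 -0.1308  0.0034]
shift [-0.0055  0.0108  0.0258] turn [-1.23  1.31  5.54]
```

Call:
servo_tool:
  commands:
    - [[-0.003, 0.005, 0.013], [-0.3, 0.33, 1.4]]
    - [[-0.004, 0.008, 0.02], [-0.6, 0.65, 2.8]]
    - [[-0.005, 0.0095, 0.0255], [-0.9, 1.0, 4.2]]
    - [[-0.0055, 0.0105, 0.0258], [-1.23, 1.31, 5.54]]
    - [[-0.0055, 0.0105, 0.0258], [-1.23, 1.31, 5.54]]
    - [[-0.0055, 0.0105, 0.0258], [-1.23, 1.31, 5.54]]
    - [[-0.0055, 0.0105, 0.0258], [-1.23, 1.31, 5.54]]

```text
time: 10.68
eef_pos: [0.53, 0.1393, 0.1413]
ee_rot: [0.083, 0.997, -0.0, 0.002]
force: [-0.3, -0.6, 0.6]
opening: 0.0853
```

Run:
```python
from h import *
from station import ctrl
import pickle
c=ctrl.calibration('wrist');c['fish']=1;im=ctrl.get_image('wrist');pickle.dump(c,open('w4.pkl','wb'));cv2.imwrite('pics/w4.png',im)
def box(p):
    b=axis(p);q=proj(c,np.array([[b[0]+.064*np.cos(k),b[1]+.064*np.sin(k),z]for k in a for z in(0,.05)]))
    return [max(0,v) for v in[*np.floor(q.min(0)).astype(int),*np.ceil(q.max(0)).astype(int)]]
B=[.517,.1443,-1.745];A=[.5265,.256,.945]
for p in(B,A):
  for t in(80,110):print(box(p),*fitmug([(im,c,box(p),t)],p))
m,_=fitmug([(im,c,box(B),90)],B);print(axis(m));step([*axis(m),.016],Rdown(m[2]+np.pi))
o=im.copy()
for Q in(BODY,HAND):
    W=Q@R.from_euler('z',m[2]).as_matrix().T+[m[0],m[1],0]
    cv2.polylines(o,[np.int32(cv2.convexHull(proj(c,W).astype(np.float32)))],True,(0,0,255),1)
cv2.imwrite('pics/v4.png',o)
```

```text
[np.int64(189), np.int64(107), np.int64(341), np.int64(255)] [ 0.5165  0.1446 -1.7128] 0.34722947862346343
[np.int64(189), np.int64(107), np.int64(341), np.int64(255)] [ 0.5169  0.1439 -1.7346] 0.43333850227831194
[np.int64(319), np.int64(77), np.int64(459), np.int64(220)] [0.5263 0.2553 0.9346] 0.1654605030527333
[np.int64(319), np.int64(77), np.int64(459), np.int64(220)] [0.5265 0.256  0.9363] 0.2541321335543453
[0.5296 0.1423]
t 10.7333 j [ 0.2579  0.1805 -0.1715  1.2154 -0.0012  0.425 ]
shift [0.0013 0.0028 0.1258] turn [ 0.    0.04 -0.2 ]
```

View pics/v4.png

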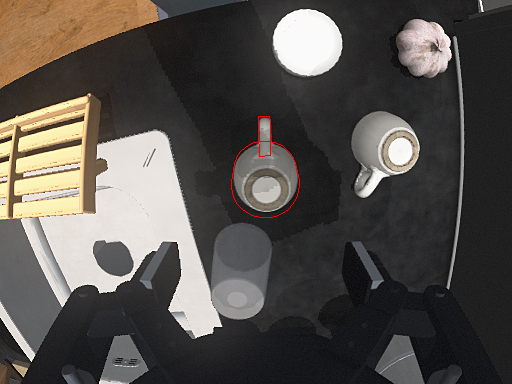

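Call:
servo_tool:
  commands:
    - [[0.001, 0.001, 0.03], [0, 0, -0.2]]
    - [[0.001, 0.001, 0.06], [0, 0, -0.2]]
    - [[0.001, 0.001, 0.075], [0, 0, -0.2]]
    - [[0.001, 0.001, 0.08], [0, 0, -0.2]]
    - [[0.001, 0.001, 0.08], [0, 0, -0.2]]
    - [[0.001, 0.001, 0.08], [0, 0, -0.2]]

```text
time: 11.23
eef_pos: [0.53, 0.1408, 0.0631]
ee_rot: [0.076, 0.997, 0.0, 0.002]
force: [-0.3, 0.8, -0.2]
opening: 0.0853
```

Run:
```python
from h import *
step([.5296,.1423,.0155],Rdown(-1.725+np.pi))
```

```text
t 11.2333 j [ 0.2601  0.2184 -0.3023  1.0453 -0.0008  0.4113]
shift [0.0009 0.0014 0.0476] turn [0.01 0.05 0.03]
```

Call:
servo_tool:
  commands:
    - [[0.0005, 0.001, 0.02], [0, 0, 0]]
    - [[0.0005, 0.001, 0.035], [0, 0, 0]]
    - [[0.0005, 0.001, 0.045], [0, 0, 0]]
    - [[0.0005, 0.001, 0.0475], [0, 0, 0]]
    - [[0.0005, 0.001, 0.0475], [0, 0, 0]]
    - [[0.0005, 0.001, 0.0475], [0, 0, 0]]

```text
time: 11.73
eef_pos: [0.5302, 0.1418, 0.0157]
ee_rot: [0.076, 0.997, 0.001, 0.002]
force: [0.2, 0.0, 0.8]
opening: 0.0852
```

Call:
servo_tool:
  commands:
    - [[0, 0, 0], [0, 0, 0]]
    - [[0, 0, 0], [0, 0, 0]]
    - [[0, 0, 0], [0, 0, 0]]
    - [[0, 0, 0], [0, 0, 0]]
    - [[0, 0, 0], [0, 0, 0]]
    - [[0, 0, 0], [0, 0, 0]]
    - [[0, 0, 0], [0, 0, 0]]
    - [[0, 0, 0], [0, 0, 0]]
  hand: 1

```text
time: 12.4
eef_pos: [0.5304, 0.142, 0.0164]
ee_rot: [0.076, 0.997, 0.001, 0.003]
force: [-1.3, 1.1, 7.8]
opening: 0.057
```

Run:
```python
from h import *
from station import ctrl
o=ctrl.get_obs();p0=np.array(o['eef_pos']);R0=R.from_quat(o['ee_rot']).as_matrix();print(p0,o['opening'],o['force'])
D=Rdeck();g=np.array([DECK[0],DECK[1],.05])+D@[.004,.013,0]
c1=step([*p0[:2],p0[2]+.155],R0,(p0,R0))
c2=step(g+D[:,2]*.1,Rplace(1),c1);print(c2[0])
```

```text
[0.5304 0.142  0.0164] 0.057024120161780115 [-1.2803  1.0626  7.828 ]
shift [-0.0009  0.0003 -0.155 ] turn [0. 0. 0.]
shift [ 0.0773 -0.3044  0.0302] turn [  4.2   -4.58 -18.64]
[ 0.408  -0.1472  0.1402]
```

Call:
servo_tool:
  commands:
    - [[0, 0, -0.005], [0, 0, 0]]
    - [[0, 0, -0.02], [0, 0, 0]]
    - [[0, 0, -0.045], [0, 0, 0]]
    - [[0, 0, -0.075], [0, 0, 0]]
    - [[0, 0, -0.105], [0, 0, 0]]
    - [[0, 0, -0.13], [0, 0, 0]]
    - [[0, 0, -0.15], [0, 0, 0]]
    - [[0, 0, -0.155], [0, 0, 0]]

```text
time: 13.07
eef_pos: [0.5304, 0.1419, 0.1737]
ee_rot: [0.076, 0.997, 0.001, 0.004]
force: [0.0, 0.1, -1.2]
opening: 0.057
```

Call:
servo_tool:
  commands:
    - [[0.006, -0.022, 0], [0.3, -0.33, -1.3]]
    - [[0.012, -0.047, 0.003], [0.6, -0.65, -2.6]]
    - [[0.019, -0.075, 0.006], [0.9, -0.97, -3.9]]
    - [[0.026, -0.103, 0.009], [1.18, -1.3, -5.2]]
    - [[0.033, -0.131, 0.012], [1.48, -1.6, -6.5]]
    - [[0.04, -0.159, 0.015], [1.77, -1.93, -7.8]]
    - [[0.047, -0.187, 0.018], [2.07, -2.25, -9.1]]
    - [[0.054, -0.215, 0.021], [2.36, -2.57, -10.4]]
    - [[0.061, -0.243, 0.024], [2.65, -2.9, -11.7]]
    - [[0.068, -0.268, 0.027], [2.95, -3.2, -13.0]]
    - [[0.074, -0.29, 0.029], [3.25, -3.53, -14.3]]
    - [[0.077, -0.304, 0.03], [3.5, -3.85, -15.6]]

```text
time: 14.07
eef_pos: [0.4054, -0.1471, 0.1377]
ee_rot: [-0.554, 0.807, -0.15, 0.141]
force: [0.6, -0.2, -1.8]
opening: 0.0568
```

Run:
```python
from h import *
D=Rdeck();g=np.array([DECK[0],DECK[1],.05])+D@[.004,.013,0]
step(g+D[:,2]*.07,Rplace(1))
```

```text
t 14.0667 j [-0.3993 -0.3732 -0.7547  0.7811  0.0748 -1.5862]
shift [-0.0034 -0.005   0.0286] turn [ 0.79 -0.82 -3.35]
```

Call:
servo_tool:
  commands:
    - [[-0.001, -0.001, 0.005], [0.3, -0.3, -1.2]]
    - [[-0.001, -0.002, 0.012], [0.6, -0.6, -2.4]]
    - [[-0.002, -0.003, 0.02], [0.79, -0.82, -3.35]]
    - [[-0.002, -0.004, 0.026], [0.79, -0.82, -3.35]]
    - [[-0.002, -0.004, 0.028], [0.79, -0.82, -3.35]]
    - [[-0.002, -0.004, 0.028], [0.79, -0.82, -3.35]]
    - [[-0.002, -0.004, 0.028], [0.79, -0.82, -3.35]]

```text
time: 14.65
eef_pos: [0.4224, -0.148, 0.1151]
ee_rot: [-0.663, 0.709, -0.176, 0.166]
force: [0.1, -0.6, -1.1]
opening: 0.0571
```

Run:
```python
from h import *
from station import ctrl
import pickle
c=ctrl.calibration('wrist');c['fish']=1;im=ctrl.get_image('wrist');pickle.dump(c,open('w5.pkl','wb'));cv2.imwrite('pics/w5.png',im)
D=Rdeck();T=np.array([DECK[0],DECK[1],.05]);g=T+D@[.004,.013,0]
step(g+D[:,2]*.024,Rplace(1))
for y in(.156,.052,-.052,-.156):
    for u in proj(c,np.array([[.062,y,.008],[-.036,y,.008]])@D.T+T):cv2.drawMarker(im,tuple(np.int32(u)),(255,0,0),0,10,1)
cv2.imwrite('pics/v5.png',im)
```

```text
t 14.7 j [-0.4559 -0.3615 -0.8265  0.6496  0.1809 -1.9183]
shift [0.     0.0013 0.0472] turn [ 0.   -0.01 -0.06]
```

View pics/v5.png

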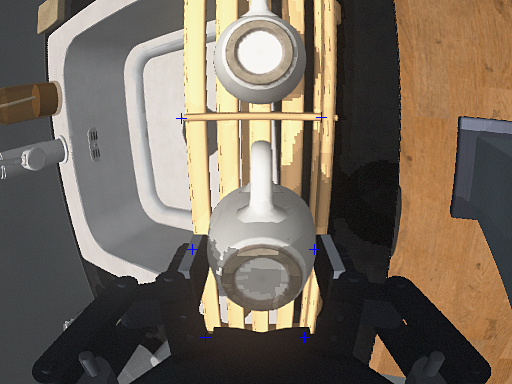

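Call:
servo_tool:
  commands:
    - [[0, 0.001, 0.01], [0, 0, 0]]
    - [[0, 0.001, 0.022], [0, 0, 0]]
    - [[0, 0.001, 0.034], [0, 0, 0]]
    - [[0, 0.001, 0.042], [0, 0, 0]]
    - [[0, 0.001, 0.046], [0, 0, 0]]
    - [[0, 0.001, 0.047], [0, 0, 0]]
    - [[0, 0.001, 0.047], [0, 0, 0]]

```text
time: 15.28
eef_pos: [0.4436, -0.1495, 0.0733]
ee_rot: [-0.663, 0.708, -0.176, 0.166]
force: [0.3, -0.2, -1.5]
opening: 0.057
```

Call:
servo_tool:
  commands:
    - [[0, 0, 0.001], [0, 0, 0]]
    - [[0, 0, 0.002], [0, 0, 0]]
    - [[0, 0, 0.003], [0, 0, 0]]
    - [[0, 0, 0.004], [0, 0, 0]]
    - [[0, 0, 0.004], [0, 0, 0]]

```text
time: 15.7
eef_pos: [0.4454, -0.1498, 0.0698]
ee_rot: [-0.663, 0.708, -0.176, 0.166]
force: [0.1, -0.8, -1.1]
opening: 0.057
```

Call:
servo_tool:
  commands:
    - [[0, 0, 0.001], [0, 0, 0]]
    - [[0, 0, 0.0015], [0, 0, 0]]
    - [[0, 0, 0.0015], [0, 0, 0]]

```text
time: 15.95
eef_pos: [0.446, -0.1498, 0.0683]
ee_rot: [-0.663, 0.708, -0.176, 0.166]
force: [0.2, 0.1, -2.2]
opening: 0.0571
```

Call:
servo_tool:
  commands:
    - [[0, 0, 0.001], [0, 0, 0]]
    - [[0, 0, 0.0015], [0, 0, 0]]
    - [[0, 0, 0.0015], [0, 0, 0]]

```text
time: 16.2
eef_pos: [0.4467, -0.1499, 0.0669]
ee_rot: [-0.663, 0.708, -0.176, 0.166]
force: [0.4, 0.1, -0.2]
opening: 0.0568
```

Call:
servo_tool:
  commands:
    - [[0, 0, 0.0007], [0, 0, 0]]
    - [[0, 0, 0.0013], [0, 0, 0]]
    - [[0, 0, 0.0013], [0, 0, 0]]

```text
time: 16.45
eef_pos: [0.4469, -0.1499, 0.0668]
ee_rot: [-0.663, 0.708, -0.176, 0.166]
force: [-14.6, 3.1, 15.6]
opening: 0.057
```

Call:
servo_tool:
  commands:
    - [[0, 0, -0.0008], [0, 0, 0]]
    - [[0, 0, -0.0008], [0, 0, 0]]

```text
time: 16.62
eef_pos: [0.4471, -0.15, 0.067]
ee_rot: [-0.663, 0.708, -0.177, 0.166]
force: [-2.6, -0.6, 2.5]
opening: 0.0572
```

Call:
servo_tool:
  commands:
    - [[0, 0, 0], [0, 0, 0]]
    - [[0, 0, 0], [0, 0, 0]]
    - [[0, 0, 0], [0, 0, 0]]
    - [[0, 0, 0], [0, 0, 0]]
    - [[0, 0, -0.002], [0, 0, 0]]
    - [[0, 0, -0.005], [0, 0, 0]]
  hand: -1

```text
time: 17.12
eef_pos: [0.4445, -0.1496, 0.0709]
ee_rot: [-0.663, 0.708, -0.176, 0.166]
force: [0.8, -0.7, 0.2]
opening: 0.0852
```

Call:
servo_tool:
  commands:
    - [[0, 0, -0.01], [0, 0, 0]]
    - [[0, 0, -0.03], [0, 0, 0]]
    - [[0, 0, -0.06], [0, 0, 0]]
    - [[0, 0, -0.09], [0, 0, 0]]
    - [[0, 0, -0.1], [0, 0, 0]]

```text
time: 17.53
eef_pos: [0.3979, -0.1472, 0.1637]
ee_rot: [-0.663, 0.708, -0.178, 0.167]
force: [0.8, -0.6, 1.1]
opening: 0.0853
```

Run:
```python
from h import *
from station import ctrl
import pickle
c=ctrl.calibration('wrist');c['fish']=1;im=ctrl.get_image('wrist');pickle.dump(c,open('w6.pkl','wb'));cv2.imwrite('pics/w6.png',im)
A=[.5264,.2557,.938];b=axis(A);print(b)
for k in(0,1):step([*b,.15],Rdown(A[2]+np.pi*k))
```

```text
[0.5159 0.2634]
t 17.5833 j [-0.4906 -0.4394 -0.7609  0.792   0.1958 -1.9496]
shift [-0.4178 -0.0728  0.055 ] turn [-3.33  6.03 23.9 ]
t 17.5833 j [-0.4906 -0.4394 -0.7609  0.792   0.1958 -1.9496]
shift [-0.4178 -0.0728  0.055 ] turn [ -5.17  -2.86 -11.26]
```

Call:
servo_tool:
  commands:
    - [[-0.03, -0.005, 0], [-0.4, -0.2, -0.9]]
    - [[-0.07, -0.012, 0], [-0.85, -0.5, -1.9]]
    - [[-0.11, -0.019, 0.005], [-1.3, -0.7, -2.8]]
    - [[-0.15, -0.026, 0.01], [-1.8, -1.0, -3.8]]
    - [[-0.19, -0.033, 0.015], [-2.2, -1.2, -4.8]]
    - [[-0.23, -0.04, 0.02], [-2.7, -1.5, -5.9]]
    - [[-0.27, -0.047, 0.028], [-3.2, -1.8, -7.0]]
    - [[-0.31, -0.054, 0.035], [-3.7, -2.0, -8.0]]
    - [[-0.345, -0.06, 0.042], [-4.15, -2.3, -9.0]]
    - [[-0.38, -0.066, 0.048], [-4.6, -2.55, -10.0]]
    - [[-0.405, -0.07, 0.053], [-5.0, -2.76, -10.8]]
    - [[-0.4178, -0.0728, 0.055], [-5.17, -2.86, -11.26]]

```text
time: 18.58
eef_pos: [0.5159, 0.2676, 0.1431]
ee_rot: [0.951, -0.308, -0.005, 0.0]
force: [-0.1, 0.3, -0.1]
opening: 0.0857
```

Call:
servo_tool:
  commands:
    - [[0, 0, 0], [0, 0, 0]]
    - [[0, 0, 0], [0, 0, 0]]
    - [[0, 0, 0], [0, 0, 0]]

```text
time: 18.83
eef_pos: [0.5147, 0.2636, 0.145]
ee_rot: [0.95, -0.311, -0.003, -0.0]
force: [0.4, -0.8, 0.7]
opening: 0.0854
```

Run:
```python
from h import *
from station import ctrl
import pickle
c=ctrl.calibration('wrist');c['fish']=1;im=ctrl.get_image('wrist');pickle.dump(c,open('w7.pkl','wb'));cv2.imwrite('pics/w7.png',im)
def box(p):
    b=axis(p);q=proj(c,np.array([[b[0]+.064*np.cos(k),b[1]+.064*np.sin(k),z]for k in a for z in(0,.05)]))
    return [max(0,v) for v in[*np.floor(q.min(0)).astype(int),*np.ceil(q.max(0)).astype(int)]]
A=[.5264,.2557,.938]
for t in(80,100,120):
    m,J=fitmug([(im,c,box(A),t)],A);print(m,J,axis(m))
m,_=fitmug([(im,c,box(A),90)],A);print(axis(m));step([*axis(m),.016],Rdown(m[2]+np.pi))
```

```text
[0.529  0.2532 0.9471] 0.20447961437085937 [0.5184 0.2608]
[0.5274 0.2546 0.9368] 0.21341529041747886 [0.5169 0.2623]
[0.5273 0.2549 0.9331] 0.24349807685351532 [0.5169 0.2626]
[0.5175 0.2621]
t 18.8833 j [ 0.4701  0.2409 -0.088   1.2454  0.0053 -2.0378]
shift [ 0.0038 -0.0008  0.1294] turn [0.01 0.07 0.  ]
```

Call:
servo_tool:
  commands:
    - [[0.0025, 0, 0.03], [0, 0.07, 0]]
    - [[0.0025, 0, 0.06], [0, 0.07, 0]]
    - [[0.0025, 0, 0.078], [0, 0.07, 0]]
    - [[0.0025, 0, 0.085], [0, 0.07, 0]]
    - [[0.0025, 0, 0.085], [0, 0.07, 0]]
    - [[0.0025, 0, 0.085], [0, 0.07, 0]]

```text
time: 19.38
eef_pos: [0.5169, 0.2625, 0.0617]
ee_rot: [0.95, -0.311, 0.0, -0.0]
force: [0.2, 0.8, -0.5]
opening: 0.0857
```

Run:
```python
from h import *
step([.5168,.2625,.0155],Rdown(.938+np.pi))
```

```text
t 19.3833 j [ 0.4699  0.2785 -0.2274  1.0644  0.     -2.0384]
shift [-0.0001  0.      0.0462] turn [-0.01 -0.   -0.01]
```

Call:
servo_tool:
  commands:
    - [[0, 0, 0.02], [0, 0, 0]]
    - [[0, 0, 0.035], [0, 0, 0]]
    - [[0, 0, 0.044], [0, 0, 0]]
    - [[0, 0, 0.046], [0, 0, 0]]
    - [[0, 0, 0.046], [0, 0, 0]]
    - [[0, 0, 0.046], [0, 0, 0]]

```text
time: 19.88
eef_pos: [0.5174, 0.2633, 0.0158]
ee_rot: [0.95, -0.311, 0.0, -0.0]
force: [0.1, -0.9, 1.7]
opening: 0.0854
```

Call:
servo_tool:
  commands:
    - [[0, 0, 0], [0, 0, 0]]
    - [[0, 0, 0], [0, 0, 0]]
    - [[0, 0, 0], [0, 0, 0]]
    - [[0, 0, 0], [0, 0, 0]]
    - [[0, 0, 0], [0, 0, 0]]
    - [[0, 0, 0], [0, 0, 0]]
    - [[0, 0, 0], [0, 0, 0]]
    - [[0, 0, 0], [0, 0, 0]]
  hand: 1

```text
time: 20.55
eef_pos: [0.5172, 0.2633, 0.0162]
ee_rot: [0.95, -0.311, 0.0, -0.0]
force: [-1.2, 0.1, 7.9]
opening: 0.0572
```

Call:
servo_tool:
  commands:
    - [[0, 0, -0.005], [0, 0, 0]]
    - [[0, 0, -0.02], [0, 0, 0]]
    - [[0, 0, -0.045], [0, 0, 0]]
    - [[0, 0, -0.075], [0, 0, 0]]
    - [[0, 0, -0.105], [0, 0, 0]]
    - [[0, 0, -0.13], [0, 0, 0]]
    - [[0, 0, -0.15], [0, 0, 0]]
    - [[0, 0, -0.155], [0, 0, 0]]

```text
time: 21.22
eef_pos: [0.5181, 0.2638, 0.1738]
ee_rot: [0.95, -0.311, 0.002, -0.002]
force: [0.6, 0.5, 0.1]
opening: 0.0565
```

Run:
```python
from h import *
D=Rdeck();g=np.array([DECK[0],DECK[1],.05])+D@[.004,.104+.013,0]
c=step(g+D[:,2]*.085,Rplace(1));print(c[0])
```

```text
t 21.2167 j [ 0.4709  0.2333 -0.0355  1.2969  0.0001 -2.0385]
shift [0.1036 0.3056 0.0457] turn [ 5.06  2.8  11.21]
[ 0.4213 -0.0438  0.1269]
```

Call:
servo_tool:
  commands:
    - [[0.007, 0.02, 0.0], [0.4, 0.22, 0.9]]
    - [[0.016, 0.048, 0.002], [0.85, 0.48, 1.9]]
    - [[0.026, 0.078, 0.005], [1.35, 0.75, 3.0]]
    - [[0.037, 0.108, 0.009], [1.8, 1.0, 4.0]]
    - [[0.047, 0.138, 0.013], [2.3, 1.28, 5.1]]
    - [[0.057, 0.168, 0.018], [2.8, 1.55, 6.2]]
    - [[0.067, 0.198, 0.023], [3.3, 1.82, 7.3]]
    - [[0.077, 0.228, 0.029], [3.75, 2.08, 8.3]]
    - [[0.086, 0.255, 0.035], [4.2, 2.33, 9.3]]
    - [[0.094, 0.278, 0.04], [4.6, 2.55, 10.2]]
    - [[0.1, 0.296, 0.044], [4.9, 2.7, 10.9]]
    - [[0.1036, 0.3056, 0.0457], [5.06, 2.8, 11.21]]

```text
time: 22.22
eef_pos: [0.4171, -0.0461, 0.1216]
ee_rot: [-0.664, 0.708, -0.175, 0.162]
force: [0.1, 0.5, -0.3]
opening: 0.0567
```

Call:
servo_tool:
  commands:
    - [[0, 0, 0], [0, 0, 0]]
    - [[0, 0, 0], [0, 0, 0]]
    - [[0, 0, 0], [0, 0, 0]]

```text
time: 22.47
eef_pos: [0.4198, -0.0444, 0.1239]
ee_rot: [-0.666, 0.707, -0.175, 0.163]
force: [-0.1, 0.6, 0.7]
opening: 0.0571
```

Run:
```python
from h import *
from station import ctrl
import pickle
c=ctrl.calibration('wrist');c['fish']=1;im=ctrl.get_image('wrist');pickle.dump(c,open('w8.pkl','wb'));cv2.imwrite('pics/w8.png',im)
D=Rdeck();T=np.array([DECK[0],DECK[1],.05]);g=T+D@[.004,.117,0]
step(g+D[:,2]*.024,Rplace(1))
for y in(.156,.052,-.052,-.156):
    for u in proj(c,np.array([[.062,y,.008],[-.036,y,.008]])@D.T+T):cv2.drawMarker(im,tuple(np.int32(u)),(255,0,0),0,10,1)
for y in(0,-.104):
    q=proj(c,np.array([[.004,y+.013,.051],[.004,y-.044,.02]])@D.T+T)
    for u in q:cv2.drawMarker(im,tuple(np.int32(u)),(0,0,255),0,10,1)
cv2.imwrite('pics/v8.png',im)
```

```text
t 22.5167 j [-0.124  -0.4467 -0.8542  0.6806  0.0273 -1.6295]
shift [-0.0006 -0.0027  0.0591] turn [ 0.06 -0.02  0.03]
```

View pics/v8.png

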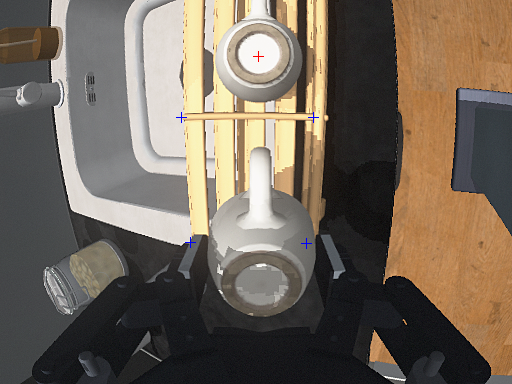

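Call:
servo_tool:
  commands:
    - [[-0.0005, -0.002, 0.01], [0.05, 0, 0]]
    - [[-0.0005, -0.002, 0.025], [0.05, 0, 0]]
    - [[-0.0005, -0.002, 0.04], [0.05, 0, 0]]
    - [[-0.0005, -0.002, 0.051], [0.05, 0, 0]]
    - [[-0.0005, -0.002, 0.057], [0.05, 0, 0]]
    - [[-0.0005, -0.002, 0.059], [0.05, 0, 0]]
    - [[-0.0005, -0.002, 0.059], [0.05, 0, 0]]
    - [[-0.0005, -0.002, 0.059], [0.05, 0, 0]]

```text
time: 23.18
eef_pos: [0.4492, -0.0459, 0.0731]
ee_rot: [-0.666, 0.706, -0.177, 0.165]
force: [0.7, -0.6, 0.2]
opening: 0.0569
```

Call:
servo_tool:
  commands:
    - [[0, 0, 0.001], [0, 0, 0]]
    - [[0, 0, 0.002], [0, 0, 0]]
    - [[0, 0, 0.003], [0, 0, 0]]
    - [[0, 0, 0.003], [0, 0, 0]]

```text
time: 23.52
eef_pos: [0.4504, -0.0463, 0.0702]
ee_rot: [-0.665, 0.706, -0.177, 0.165]
force: [0.5, -0.1, -1.7]
opening: 0.0568
```

Run:
```python
from h import *
D=Rdeck();T=np.array([DECK[0],DECK[1],.05]);g=T+D@[.004,.117,0]
step(g+D[:,2]*.018,Rplace(1))
```

```text
t 23.5167 j [-0.1182 -0.3366 -0.922   0.4975  0.0241 -1.623 ]
shift [-0.0007 -0.0009  0.0033] turn [ 0.   -0.03  0.02]
```

Call:
servo_tool:
  commands:
    - [[0, 0, 0.001], [0, 0, 0]]
    - [[0, 0, 0.002], [0, 0, 0]]
    - [[0, 0, 0.002], [0, 0, 0]]

```text
time: 23.77
eef_pos: [0.4512, -0.0463, 0.0681]
ee_rot: [-0.665, 0.706, -0.177, 0.164]
force: [-0.1, -0.8, -0.2]
opening: 0.057
```

Call:
servo_tool:
  commands:
    - [[0, 0, 0.0008], [0, 0, 0]]
    - [[0, 0, 0.0012], [0, 0, 0]]
    - [[0, 0, 0.0012], [0, 0, 0]]

```text
time: 24.02
eef_pos: [0.4517, -0.0463, 0.0671]
ee_rot: [-0.665, 0.706, -0.177, 0.164]
force: [-0.2, 0.5, -1.2]
opening: 0.0566
```

Call:
servo_tool:
  commands:
    - [[0, 0, 0.0006], [0, 0, 0]]
    - [[0, 0, 0.001], [0, 0, 0]]
    - [[0, 0, 0.001], [0, 0, 0]]

```text
time: 24.27
eef_pos: [0.4522, -0.0464, 0.0662]
ee_rot: [-0.665, 0.706, -0.177, 0.164]
force: [0.8, 1.1, -0.9]
opening: 0.0571
```

Call:
servo_tool:
  commands:
    - [[0, 0, 0.0006], [0, 0, 0]]
    - [[0, 0, 0.001], [0, 0, 0]]
    - [[0, 0, 0.001], [0, 0, 0]]

```text
time: 24.52
eef_pos: [0.4525, -0.0463, 0.0659]
ee_rot: [-0.665, 0.706, -0.177, 0.165]
force: [-10.0, 0.9, 7.7]
opening: 0.057
```

Call:
servo_tool:
  commands:
    - [[0, 0, -0.0005], [0, 0, 0]]
    - [[0, 0, -0.0005], [0, 0, 0]]

```text
time: 24.68
eef_pos: [0.4526, -0.0464, 0.0661]
ee_rot: [-0.665, 0.706, -0.177, 0.165]
force: [-0.8, 1.9, 0.7]
opening: 0.0569
```

Call:
servo_tool:
  commands:
    - [[0, 0, 0], [0, 0, 0]]
    - [[0, 0, 0], [0, 0, 0]]
    - [[0, 0, 0], [0, 0, 0]]
    - [[0, 0, 0], [0, 0, 0]]
    - [[0, 0, -0.002], [0, 0, 0]]
    - [[0, 0, -0.005], [0, 0, 0]]
  hand: -1

```text
time: 25.18
eef_pos: [0.4499, -0.0462, 0.0702]
ee_rot: [-0.665, 0.706, -0.177, 0.164]
force: [-0.1, 0.6, 0.6]
opening: 0.0856
```

Call:
servo_tool:
  commands:
    - [[0, 0, -0.01], [0, 0, 0]]
    - [[0, 0, -0.03], [0, 0, 0]]
    - [[0, 0, -0.06], [0, 0, 0]]
    - [[0, 0, -0.09], [0, 0, 0]]
    - [[0, 0, -0.12], [0, 0, 0]]
    - [[0, 0, -0.14], [0, 0, 0]]
    - [[0, 0, -0.14], [0, 0, 0]]
    - [[0, 0, -0.14], [0, 0, 0]]

```text
time: 25.85
eef_pos: [0.3852, -0.042, 0.1955]
ee_rot: [-0.665, 0.706, -0.178, 0.165]
force: [0.4, 0.3, -0.8]
opening: 0.0852
```

Run:
```python
from h import *
from station import ctrl
c=ctrl.calibration('wrist');c['fish']=1;im=ctrl.get_image('wrist');t=ctrl.get_image('top');ct=ctrl.calibration('top');print(ctrl.get_obs()['force'])
cv2.imwrite('pics/w9.png',im);cv2.imwrite('pics/t9.png',t)
D=Rdeck();T=np.array([DECK[0],DECK[1],.05])
S2=4
tc=cv2.resize(t[165:238,95:345],None,fx=3.2,fy=3.2,interpolation=cv2.INTER_CUBIC)
for y in(.104,0,-.104):
    P=np.array([[.004,y+.013,.051],[.004,y-.044,.02]])@D.T+T
    for u in proj(c,P):cv2.drawMarker(im,tuple(np.int32(u)),(0,0,255),0,8,1)
    for u in proj(ct,P):cv2.drawMarker(tc,tuple(np.int32((u+.5-[95,165])*3.2)),(0,0,255),0,8,1)
out=np.zeros((384+tc.shape[0]-10,800,3),np.uint8);out[:tc.shape[0],:]=tc;out[tc.shape[0]:,:512]=im[:out.shape[0]-tc.shape[0]]
cv2.imwrite('pics/v9.png',out[:600]);print(out.shape)
```

```text
[-0.062  -0.119  -0.5565]
(608, 800, 3)
```

View pics/v9.png

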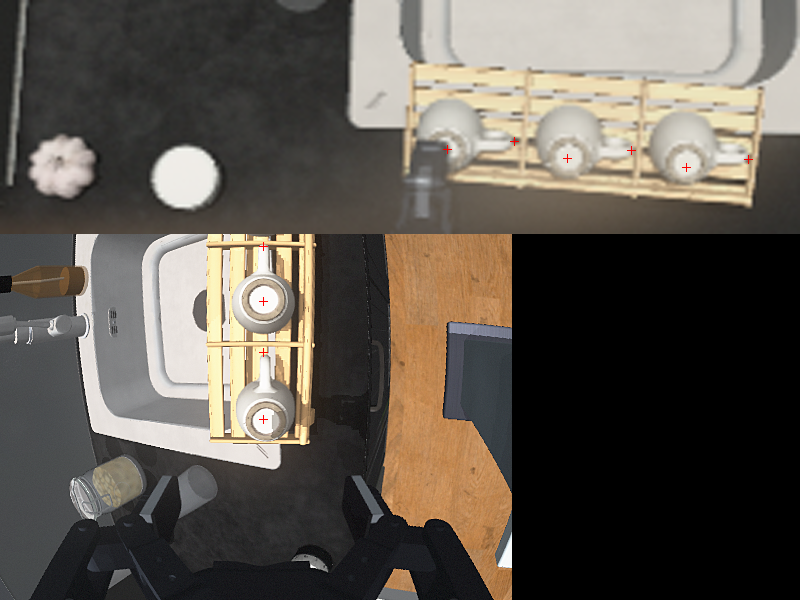

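```bash
python3 -c "
from station import ctrl
print(ctrl.hand_in())"
```

```text
the job is handed in; nothing more can be done
None
```

All three mugs are on the rack, upside down, one per bay with handles to the right, and the job was handed in at about 26 s of the 67 s allowed. `mug_c` is in the right bay, `mug_b` in the middle and `mug_a` in the left.

**Method:** I gripped each mug across the body, tilted the tool 28° to match the slats, lowered it until contact showed on the force reading, then opened and backed straight off.

**Last checks:**
- **Position:** The top and wrist pictures show each mug within a few millimetres of where I aimed, about 4 to 6 mm above mid-bay up the slope. The handles lie parallel to the slats and none had slid. I did not measure flatness on the slats on its own.
- **Robot clear:** The tool is clear of everything, and the last force reading was under 1 N.
- **Bystanders:** The timer and garlic look unmoved in the last picture. The glass, shaker and jar were not measured again; the arm did not go near the shaker or jar.

**What disagreed:**
- **Rack position:** My first estimate from the top camera put the rack about 5 mm too far back compared with the wrist camera and the contact height. I corrected it before placing the second mug.
- **Force on the first mug:** I pressed `mug_c` 3 mm too far when setting it down. The force reading reached about 57 N before I backed off and released. The 40 N limit is on the arm and gripper body, and here the fingers were holding the mug, so I expect it not to count. I could not confirm that.

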